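# Set the machine shaft flat-up in its V-blocks and clamp it

## Task

The sewing-machine shaft lies in its V-blocks with its milled flat turned away. With the clamp arm still raised, push the crank to roll the shaft until the flat faces straight up, then bring the clamp arm down until its shoe lies fully home on the flat. Take the hand away and leave the bobbin tray, thread spool and oil bottle around the stand where they are.

Things in the scene. Friction and masses are not known exactly. Their poses are not given: they have to be found in the camera images.
- stand: fixed grey stand, 190 x 150 mm base plate 15 mm thick, carrying two dark steel V-blocks; origin at the base's centre on the table; its x axis points to its back (away from the robot at yaw 0), y along the shaft to the left, z up. The shaft axis lies along y through x=0, 85 mm above the table. The V-blocks are 24 mm thick (y from 40 to 64 mm either side), 84 mm deep in x, 85 mm high.
- shaft (a joint): roll of the steel shaft in the V-blocks, rad. 0 = flat straight up and crank level, pointing to the stand's front (-x); positive = crank raised, flat tipped to the back. Starts between 0.5 and 1.1 with the crank up; can pass 0, there is no stop until -1. Shaft 44 mm diameter, held in by light straps: it only rolls, stiffly (about 0.15 N m), and stays where it is left.
- flat (a point): centre of the 32 x 72 mm flat milled along the middle of the shaft, 15 mm from the shaft's axis; the point's z axis is the flat's outward normal.
- crank_pin (a point): centre of the round cross-pin at the end of the dark crank arm on the shaft's right-hand end. The pin lies along the stand's y, 36 mm long, 22 mm diameter; it is 65 mm from the shaft's axis at stand y = -96 mm. The crank arm is 12 mm thick along y (its middle at stand y = -89 mm) and 18 mm deep. Pressing the pin from above, following its arc, rolls the shaft.
- clamp (a joint): swing of the clamp arm, rad: 0 = fully down (stop), with its black shoe lying on the flat; positive = raised. Starts between 0.55 and 0.95. Hinge axis along the stand's y, at stand x = 75 mm, 120 mm above the table; the arm is an aluminium bar 26 mm wide, 16 mm thick, pointing to the stand's front when down. Stiff (0.3 N m), stays where it is left. The shoe is 34 x 34 mm and goes fully down only on the flat, not on the round of the shaft.
- clamp_tip (a point): centre of the round cross-bar at the clamp arm's free end, 140 mm from the hinge axis, in the stand's middle plane (y = 0); 36 mm long along y, 22 mm diameter. Pressed from above, following its arc, it lowers the clamp.
- bobbin_tray: bystander: grey plastic tray of bobbins, 140 x 100 x 35 mm, beside the stand; origin under its centre
- spool: bystander: grey thread spool, 40 mm diameter, 55 mm tall, standing in front of the stand; origin under its centre
- oil: bystander: white oil bottle, 40 mm diameter, 110 mm tall, behind the stand on its left; origin under its centre

How it is judged:
On the way:
1. the flat faces up (within 8 degrees) while the clamp arm is still raised (value of joint shaft between -0.14 and 0.14 rad and value of joint clamp above 0.4 rad), for 0.3 s.
At the end, for the whole second after the job is handed in: The flat faces up within 0.1 rad (6 degrees), the clamp arm is fully down (within 0.04 rad), both are at rest, and the tray, spool and bottle are each within 30 mm of where they started (value of joint shaft between -0.1 and 0.1 rad and value of joint clamp below 0.04 rad and velocity of joint shaft between -0.05 and 0.05 rad/s and velocity of joint clamp between -0.05 and 0.05 rad/s and distance of each of bobbin_tray, spool, oil from where it was at the start of the episode below 0.03 m); the robot touches nothing.
It fails at once if the tray, spool or bottle is moved by more than 30 mm (distance of any of bobbin_tray, spool, oil from where it was at the start of the episode above 0.03 m).
It also fails if it takes over 45 s, if anything falls off the work surface, if the arm or the gripper's body presses on something with over 40 N, if the wrist force passes 120 N, or if a joint passes its speed limit or range.

## Robot

A 6-joint arm with a two-finger parallel gripper is mounted at the origin on the work surface. World frame = base frame: x ahead of the robot, y to its left, z up, the work surface at z = 0. Lengths are in m, angles in rad, forces in N, time in s.
With the tool pointing down it reaches from about 0.35 to 0.85 m from the base axis. Payload 8.1 kg.
Tool frame: the origin (TCP) lies at the centre of the arm's flange, where the gripper is bolted on; the fingertips stand 186 mm ahead of it and the grasp point (between the pads) lies 167 mm ahead of it; z points along the fingers, y is the direction in which the jaws open and shut (so a half turn about z gives the same grasp; the last joint's range is limited). The gripper opens to 93 mm and grips with 3 to 60 N. Pads are 15 mm wide; open, the fingers measure 128 mm over their backs; the gripper's body (75 mm by 188 mm) begins 65 mm behind the grasp point.
Start: joints at [-1.21, 0.13, 1.488, -0, 1.523, -0.085], TCP at [0.259, -0.541, 0.405] pointing down, gripper open.
Joint ranges: [-2.96, 2.96], [-0.89, 2.26], [0.02, 2.5], [-1.34, 4.48], [0, 2.73], [-2.66, 2.66]. Speed limits (rad/s): [2.39, 2.39, 2.79, 3.14, 3.14, 3.14].

## Interface

Orientations are given as a rotation vector (axis times angle).
In Python, from plant import robot, viewer, order gives the robot as it stands.
- The arm moves only by the tool apply_moves, never from a script. Its argument "deltas" is a list of rows, each a list of 3 entries, a list of its own where there are three numbers: the finger opening in mm, from 0 to 93, then the shift along the tool's x, y, z in mm, then the turn about the tool's z in rad. In form: [[grip, [dx, dy, dz], yaw], ...]. A call has 1 to 5 rows; each row shifts and turns the commanded pose from where the row before left it, along the tool's axes as they then stand; what a row does not reach is not made up. A row lasts 1/8 s, in which the tool goes at most 62.5 mm and 10.7 degrees, less where a joint would pass 70% of its speed; a pose out of reach is approached as far as the arm can. A call is refused whole if a number of a shift passes 62.5 or a number of a turn 0.188, either way. A call with a gripper value outside its range is refused whole. The fingers move at their own pace and stop on an object; "grip_force" is the grip in N (left out, the last holds). Time passes only in rows, so rows that do not move let the fingers close. It gives the time, the measured TCP pose, the force and the opening at its end, in the units of the state.
- robot.read_state(): the state, without advancing time (a new reading comes with each control period).
- viewer.read_camera(name): name is "scene" or "top" or "wrist"; returns the picture (420x560x3 uint8, blue, green, red); there is no depth.
- viewer.get_calibration(name): a dict with "fx", "fy", "cx", "cy" (pixels), "R" (3x3) and "t" (3): a world point X has camera coordinates R X + t. Camera axes: x right, y down, z forward; pixel columns grow to the right and rows downward; lengths in m; the calibration is good to about 2 mm. A picture is of the moment at which its call begins: read the wrist's pose just before it. get_calibration takes no time and is no camera call; for the wrist camera it gives the pose at the moment of the call.
- order.close_job(): hands the job in, once; it reports no verdict.
The state is a dict: "t": time; "q": joint angles; "dq": joint speeds; "joint_torque": joint torques, N m; "tool_pos": TCP position; "orientation": TCP orientation; "force": force on the tool from outside, world axes, zero at the start; "wrist_torque": the same for the moment, N m; "opening": finger opening in m.
Only numpy, scipy, OpenCV 4.12 (cv2) and the standard library are available. Lean on these libraries where they do the work, as an engineer would, in place of code of your own. Each camera call takes 0.05 s, during which the arm holds its last target. There are 200 camera calls.

## Working session

There is one attempt and no reset: what is moved stays moved. The work goes in short steps, Python scripts to look and compute and a tool call to move; the robot and the scene stay as the last step left them, time stands still between calls to the robot, and variables do not carry over. Pictures are saved under pics/ and viewed, about 8 in all and at most 12, crops included, and the job is handed in when it is done.

Besides the shell and the picture viewer there is one more tool, called after "Call:" by a JSON object that holds its "name" and its "arguments", one argument or row to a line. apply_moves: Moves the arm, as the interface text tells. Its arguments: {"type":"object","properties":{"deltas":{"type":"array"},"grip_force":{"type":"number"}},"required":["deltas"]}

```bash
mkdir -p pics; ls; python3 - <<'E'
from plant import robot, viewer, order
import cv2
s=robot.read_state(); print(s['t'],s['tool_pos'],s['orientation'],s['opening'])
for n in('scene','top'):
    c=viewer.get_calibration(n); print(n,c)
    cv2.imwrite(f'pics/{n}0.png',viewer.read_camera(n))
E
```

```text
pics
0.0 [ 0.25861972 -0.54115109  0.40369967] [-3.06210862e+00 -6.94052269e-01  4.12750700e-04] 0.09250666790966722
scene {'fx': 447.81650192522255, 'fy': 447.81650192522255, 'cx': 278.34092075271195, 'cy': 201.73763358573595, 'R': array([[-0.15617955,  0.98772676, -0.0019467 ],
       [ 0.55298147,  0.08580414, -0.82876362],
       [-0.81842498, -0.13051241, -0.55959545]]), 't': array([ 0.09478766, -0.24443724,  1.51110812])}
top {'fx': 470.10805453260815, 'fy': 470.10805453260815, 'cx': 272.5812648892512, 'cy': 213.84403683926732, 'R': array([[-0.02375224, -0.999715  ,  0.00239671],
       [-0.99092833,  0.02322614, -0.13236914],
       [ 0.13227575, -0.00551903, -0.99119759]]), 't': array([-0.01638749,  0.5719725 ,  1.15970288])}
```

View pics/scene0.png

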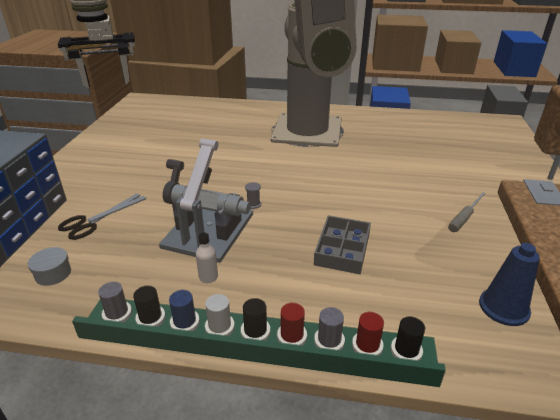

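View pics/top0.png

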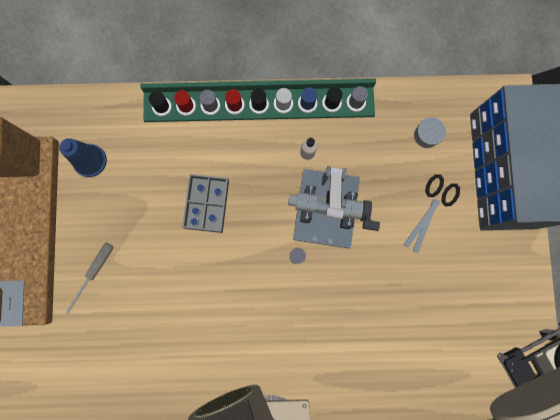

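The pictures show the stand near top pixel (328,208), with the crank on its right at about (370,215). The clamp arm is raised. The spool is at (297,256), the bottle at (309,147) and the tray at (206,203). I'll zoom in for the corners.

```bash
python3 - <<'E'
import cv2,numpy as np
a=cv2.imread('pics/top0.png')[155:265,285:390]; b=cv2.imread('pics/scene0.png')[130:262,150:255]
a=cv2.resize(a,None,fx=3.8,fy=3.8,interpolation=cv2.INTER_CUBIC);b=cv2.resize(b,None,fx=3.8,fy=3.8,interpolation=cv2.INTER_CUBIC)
o=np.zeros((max(a.shape[0],b.shape[0]),a.shape[1]+b.shape[1],3),np.uint8)
o[:a.shape[0],:a.shape[1]]=a;o[:b.shape[0],a.shape[1]:]=b
print(a.shape,b.shape);cv2.imwrite('pics/z1.png',cv2.convertScaleAbs(o,alpha=1.5))
E
```

```text
(418, 399, 3) (502, 399, 3)
```

View pics/z1.png

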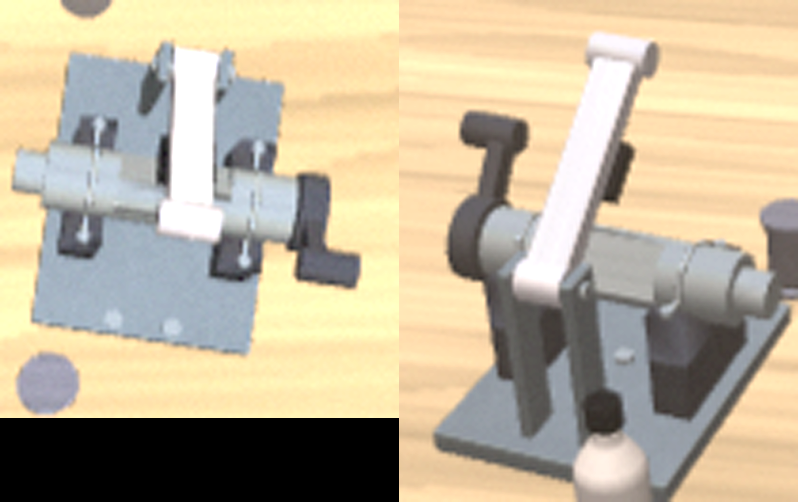

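```bash
cat > h.py <<'E'
import numpy as np
from plant import viewer
def ray(n,p,c=None):
    c=c or viewer.get_calibration(n)
    d=c['R'].T@np.array([(p[0]-c['cx'])/c['fx'],(p[1]-c['cy'])/c['fy'],1]); return -c['R'].T@c['t'],d/np.linalg.norm(d)
def onz(n,p,z,c=None):
    o,d=ray(n,p,c); return o+d*(z-o[2])/d[2]
def tri(r1,r2):
    A=np.zeros((3,3));b=np.zeros(3)
    for o,d in(r1,r2):
        P=np.eye(3)-np.outer(d,d);A+=P;b+=P@o
    X=np.linalg.solve(A,b); return X,[np.linalg.norm((np.eye(3)-np.outer(d,d))@(X-o)) for o,d in(r1,r2)]
def T(x,y): return ((x+.5)/3.8-.5+285,(y+.5)/3.8-.5+155)
def S(x,y): return ((x-399+.5)/3.8-.5+150,(y+.5)/3.8-.5+130)
E
python3 - <<'E'
from h import *
C=np.array([onz('top',T(*p),.015) for p in[(70,53),(285,85),(248,354),(33,322)]])
c=C.mean(0); print(C.round(4),c,[np.linalg.norm(C[i]-C[i-1]).round(4) for i in range(4)])
ex=(C[0]+C[1]-C[2]-C[3])[:2]; ey=(C[0]+C[3]-C[1]-C[2])[:2]
y1=np.arctan2(ex[1],ex[0]);y2=np.arctan2(-ey[0],ey[1]);print(y1,y2)
yaw=(y1*190+y2*150)/340
R=np.array([[np.cos(yaw),-np.sin(yaw)],[np.sin(yaw),np.cos(yaw)]])
for n,a,b in[('pin',(330,268),(493,132)),('clamp',(191,220),(623,54))]:
    X,e=tri(ray('top',T(*a)),ray('scene',S(*b))); L=R.T@(X-c)[:2]
    print(n,X.round(4),np.round(e,4),'stand',L.round(4))
    print(' shaft',np.arctan2(X[2]-.085,-L[0]),np.hypot(X[2]-.085,L[0]),' clamp',np.arctan2(X[2]-.12,.075-L[0]),np.hypot(X[2]-.12,.075-L[0]))
for n,u in[('spool',(297,256)),('oil',(309,147)),('tray',(206,203))]:
    X=onz('top',u,{'spool':.055,'oil':.09,'tray':.035}[n]);print(n,X,R.T@(X-c)[:2])
E
```

```text
[[ 0.6928 -0.113   0.015 ]
 [ 0.6667 -0.2608  0.015 ]
 [ 0.4817 -0.2268  0.015 ]
 [ 0.5069 -0.0819  0.015 ]] [ 0.58701987 -0.17064512  0.015     ] [np.float64(0.1885), np.float64(0.1501), np.float64(0.1881), np.float64(0.1471)]
-0.17392427546214187 -0.17301627850797374
pin [ 0.5261 -0.2582  0.1342] [0.0014 0.0014] stand [-0.0449 -0.0968]
 shaft 0.8316454434383816 0.06661019321029991  clamp 0.11813704907696027 0.12071404950380671
clamp [ 0.5483 -0.1636  0.2054] [0.0019 0.0019] stand [-0.0393  0.0003]
 shaft 1.2548538488973338 0.12661705213011568  clamp 0.6412241238050376 0.14268357004340565
spool [ 0.46221303 -0.08786678  0.055     ] [-0.13722457  0.05998679]
oil [ 0.72983639 -0.12400425  0.09      ] [0.13261904 0.07059831]
tray [0.60384292 0.13993174 0.035     ] [-0.03705198  0.30881734]
```

The stand comes out at (0.587, -0.171) with yaw -0.1735. The sizes agree with those given: pin radius 66.6 mm against 65, clamp 142.7 mm against 140. The joints start at about shaft 0.83 and clamp 0.64. I'll approach above the crank pin.

Call:
{"name": "apply_moves", "arguments": {
  "deltas": [
    [0,[0,0,0],-0.188],
    [0,[0,0,0],-0.188],
    [0,[0,0,0],-0.188],
    [0,[0,0,0],-0.188],
    [0,[0,0,0],-0.188]
  ],
  "grip_force": 30
}}

```text
t: 0.72
tool_pos: [0.2587, -0.5412, 0.4041]
orientation: [-2.413, -2.011, -0.001]
force: [0.2, -0.6, -0.5]
opening: 0.0477
```

Call:
{"name": "apply_moves", "arguments": {
  "deltas": [
    [0,[46,30,0],-0.011],
    [0,[46,30,0],0],
    [0,[46,30,0],0],
    [0,[46,30,0],0],
    [0,[46,30,0],0]
  ]
}}

```text
t: 1.35
tool_pos: [0.4481, -0.3402, 0.4043]
orientation: [-2.408, -2.016, 0.0]
force: [0.7, -0.2, -0.0]
opening: 0.0011
```

```bash
cat >> h.py <<'E'
from plant import robot
from scipy.spatial.transform import Rotation as Ro
C0=np.array([.587,-.1706,0]); RS=Ro.from_euler('z',-.1735).as_matrix()
def st():
    s=robot.read_state(); R=Ro.from_rotvec(s['orientation']).as_matrix()
    tip=s['tool_pos']+.186*R[:,2]; L=RS.T@(tip-C0)
    print('t',round(s['t'],2),'tip stand mm',(L*1000).round(1),'yerr',round(float(np.arctan2(*(RS.T@R[:,1])[[1,0]])),3),'tilt',R[:,2].round(3),'F',(RS.T@s['force']).round(1),'open',round(s['opening'],4)); return s
E
python3 -c "from h import *; st()"
```

```text
t 1.35 tip stand mm [-107.6 -190.9  218.3] yerr -0.003 tilt [-0.  0. -1.] F [ 0.7 -0.1 -0. ] open 0.0011
```

Call:
{"name": "apply_moves", "arguments": {
  "deltas": [
    [0,[45,30,0],0],
    [0,[45,30,0],0],
    [0,[0,0,30],0],
    [0,[0,0,30],0],
    [0,[0,0,0],0]
  ]
}}

```text
t: 1.98
tool_pos: [0.5211, -0.2628, 0.3413]
orientation: [-2.403, -2.014, 0.003]
force: [-0.6, 0.5, 0.8]
opening: 0.0008
```

```bash
python3 - <<'E'
from h import *; import cv2
st(); cv2.imwrite('pics/w1.png',np.hstack([viewer.read_camera('wrist')[:,100:460],cv2.resize(viewer.read_camera('scene')[110:260,120:270],(420,420))]))
E
```

```text
t 1.98 tip stand mm [ -50.1 -101.7  155.3] yerr -0.003 tilt [-0.006  0.003 -1.   ] F [-0.7  0.4  0.8] open 0.0008
```

View pics/w1.png

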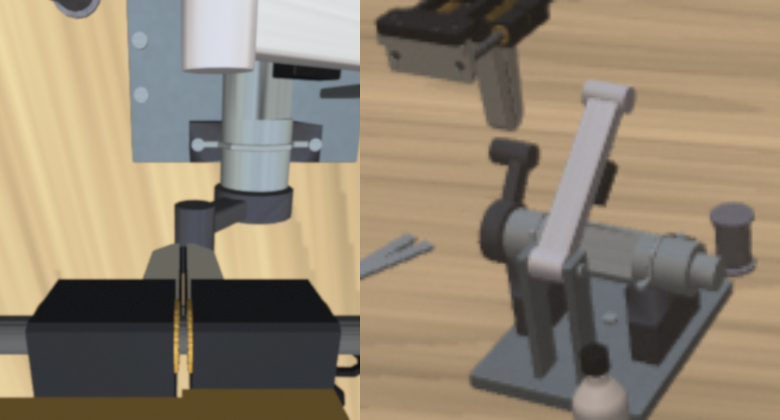

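Fingers are over the pin; pressing along the arc.

Call:
{"name": "apply_moves", "arguments": {
  "deltas": [
    [0,[0,0,6],0],
    [0,[0,1,6],0],
    [0,[0,-1,5],0],
    [0,[0,-2,6],0],
    [0,[0,-3,6],0]
  ]
}}

```text
t: 2.7
tool_pos: [0.5138, -0.2628, 0.3221]
orientation: [-2.403, -2.012, 0.012]
force: [-59.7, 17.7, 64.5]
opening: 0.0002
```

Call:
{"name": "apply_moves", "arguments": {
  "deltas": [
    [0,[0,-3,5],0],
    [0,[0,-2,5],0],
    [0,[0,-1,4],0],
    [0,[0,0,0],0]
  ]
}}

```text
t: 3.2
tool_pos: [0.5112, -0.2617, 0.3013]
orientation: [-2.408, -2.017, 0.0]
force: [0.1, -0.4, 0.6]
opening: 0.0005
```

```bash
python3 - <<'E'
from h import *; import cv2
st()
E
```

```text
t 3.2 tip stand mm [ -58.9 -102.8  115.3] yerr -0.003 tilt [-0.  0. -1.] F [ 0.1 -0.4  0.6] open 0.0005
```

```bash
python3 - <<'E'
from h import *; import cv2
cv2.imwrite('pics/w2.png',np.hstack([viewer.read_camera('wrist')[:,100:460],cv2.resize(viewer.read_camera('scene')[110:260,120:270],(420,420))]))
E
```

```text
(no output)
```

View pics/w2.png

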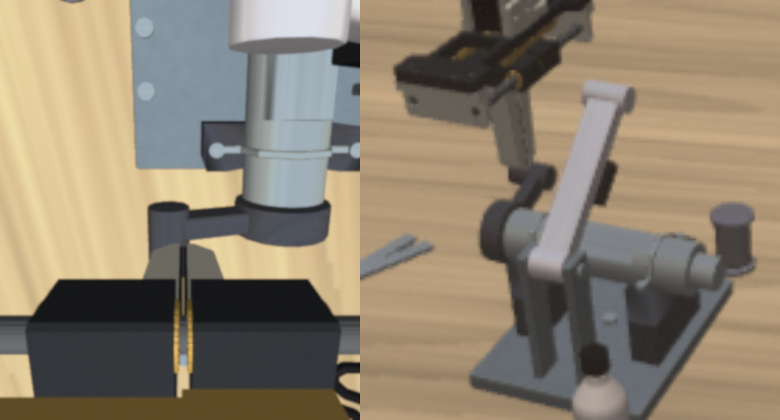

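The crank followed: the pin is at about θ≈0.3, slightly to the front of the finger. The contact force peaked at 88 N, so I'll continue in gentler steps.

Call:
{"name": "apply_moves", "arguments": {
  "deltas": [
    [0,[0,-4,-1],0],
    [0,[0,-1,2],0],
    [0,[0,-1,2],0],
    [0,[0,0,2],0],
    [0,[0,0,2],0]
  ]
}}

```text
t: 3.92
tool_pos: [0.5052, -0.2606, 0.2946]
orientation: [-2.408, -2.017, 0.0]
force: [-1.2, 0.5, 1.9]
opening: 0.0005
```

Call:
{"name": "apply_moves", "arguments": {
  "deltas": [
    [0,[0,0,2],0],
    [0,[0,0,2],0],
    [0,[0,0,2],0],
    [0,[0,0,2],0],
    [0,[0,0,1],0]
  ]
}}

```text
t: 4.55
tool_pos: [0.5053, -0.2606, 0.2855]
orientation: [-2.408, -2.017, 0.0]
force: [-1.8, 0.7, 2.4]
opening: 0.0007
```

```bash
python3 -c "from h import *; st()"
```

```text
t 4.55 tip stand mm [ -65.  -102.7   99.5] yerr -0.003 tilt [-0.  0. -1.] F [-1.9  0.4  2.4] open 0.0007
```

Contact force is 2.4 N, which matches 0.15 N·m over 65 mm. 3.5 mm remains.

Call:
{"name": "apply_moves", "arguments": {
  "deltas": [
    [0,[0,0,1.5],0],
    [0,[0,0,1.5],0],
    [0,[0,0,0.5],0],
    [0,[0,0,0],0]
  ]
}}

```text
t: 5.05
tool_pos: [0.5054, -0.2606, 0.2821]
orientation: [2.408, 2.017, 0.0]
force: [-0.9, 0.3, 0.1]
opening: 0.0006
```

```bash
python3 - <<'E'
from h import *; import cv2
st(); cv2.imwrite('pics/w3.png',np.hstack([viewer.read_camera('wrist')[:,100:460],cv2.resize(viewer.read_camera('scene')[110:260,120:270],(420,420),interpolation=cv2.INTER_CUBIC)]))
E
```

```text
t 5.05 tip stand mm [ -64.8 -102.7   96.1] yerr -0.003 tilt [ 0. -0. -1.] F [-0.9  0.1  0.1] open 0.0006
```

View pics/w3.png

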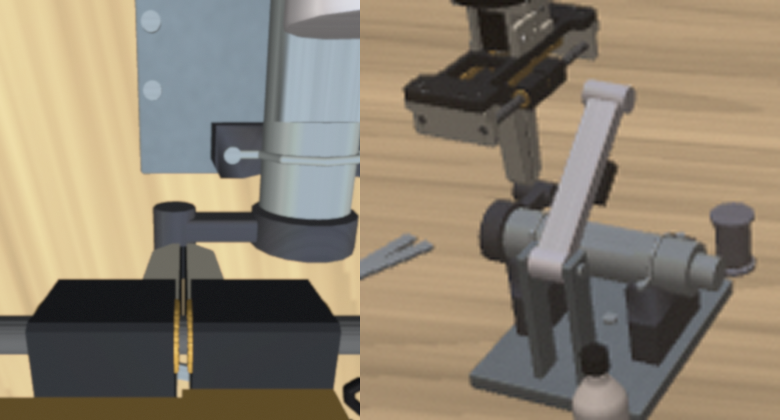

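The crank looks level, with θ ≈ 0 from the contact height. I'll lift off and move over the clamp bar.

Call:
{"name": "apply_moves", "arguments": {
  "deltas": [
    [0,[0,0,-50],0],
    [0,[0,0,-50],0],
    [0,[0,0,-55],0],
    [0,[50,12,0],0],
    [0,[53,13,0],0]
  ]
}}

```text
t: 5.78
tool_pos: [0.5485, -0.1632, 0.4386]
orientation: [2.409, 2.013, 0.002]
force: [0.3, -0.5, 0.3]
opening: 0.0005
```

Call:
{"name": "apply_moves", "arguments": {
  "deltas": [
    [0,[0,0,0],0],
    [0,[0,0,10],0],
    [0,[0,0,10],0],
    [0,[0,0,0],0]
  ]
}}

```text
t: 6.28
tool_pos: [0.5473, -0.1645, 0.4153]
orientation: [-2.408, -2.013, 0.002]
force: [-0.2, 0.4, -0.0]
opening: 0.0006
```

```bash
python3 - <<'E'
from h import *; import cv2
st(); cv2.imwrite('pics/w4.png',np.hstack([viewer.read_camera('wrist')[:,100:460],cv2.resize(viewer.read_camera('scene')[110:260,120:270],(420,420),interpolation=cv2.INTER_CUBIC)]))
E
```

```text
t 6.28 tip stand mm [-40.7  -0.8 229.3] yerr -0.005 tilt [-0.003  0.001 -1.   ] F [-0.3  0.3 -0. ] open 0.0006
```

View pics/w4.png

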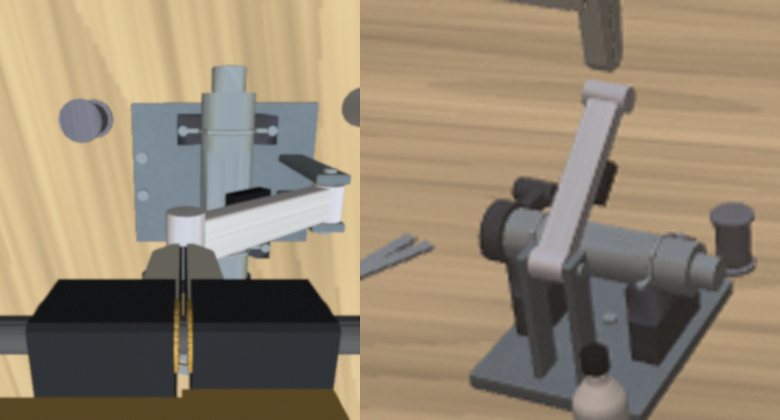

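Call:
{"name": "apply_moves", "arguments": {
  "deltas": [
    [0,[0,0,5],0],
    [0,[0,0,5],0],
    [0,[0,0,4],0],
    [0,[0,-1,4],0],
    [0,[0,-2,4],0]
  ]
}}

```text
t: 7.0
tool_pos: [0.545, -0.163, 0.3952]
orientation: [2.408, 2.017, -0.0]
force: [-2.0, 0.6, 1.2]
opening: 0.0004
```

Call:
{"name": "apply_moves", "arguments": {
  "deltas": [
    [0,[0,-2,4],0],
    [0,[0,-2,4],0],
    [0,[0,-2,4],0],
    [0,[0,-2,4],0],
    [0,[0,-2,4],0]
  ]
}}

```text
t: 7.62
tool_pos: [0.5351, -0.1613, 0.3749]
orientation: [2.409, 2.017, -0.0]
force: [-1.1, -0.2, 1.5]
opening: 0.0002
```

```bash
python3 -c "from h import *; st()"
```

```text
t 7.62 tip stand mm [-52.7   0.2 188.9] yerr -0.003 tilt [ 0. -0. -1.] F [-1.  -0.4  1.5] open 0.0002
```

Call:
{"name": "apply_moves", "arguments": {
  "deltas": [
    [0,[0,-2,4],0],
    [0,[0,-2,4],0],
    [0,[0,-1,4],0],
    [0,[0,-1,4],0],
    [0,[0,-1,4],0]
  ]
}}

```text
t: 8.25
tool_pos: [0.5283, -0.1601, 0.3549]
orientation: [-2.409, -2.017, -0.0]
force: [-1.1, 0.8, 0.4]
opening: 0.0007
```

Call:
{"name": "apply_moves", "arguments": {
  "deltas": [
    [0,[0,-1,4],0],
    [0,[0,-1,4],0],
    [0,[0,-1,4],0],
    [0,[0,-1,4],0],
    [0,[0,0,4],0]
  ]
}}

```text
t: 8.88
tool_pos: [0.5244, -0.1594, 0.335]
orientation: [2.409, 2.017, 0.0]
force: [-0.5, -0.4, 1.3]
opening: 0.0005
```

Call:
{"name": "apply_moves", "arguments": {
  "deltas": [
    [0,[0,0,3],0],
    [0,[0,0,3],0],
    [0,[0,0,3],0],
    [0,[0,0,2],0],
    [0,[0,0,2],0]
  ]
}}

```text
t: 9.5
tool_pos: [0.5244, -0.1594, 0.3221]
orientation: [2.409, 2.017, 0.0]
force: [-0.7, 1.4, 0.8]
opening: 0.0003
```

```bash
python3 -c "from h import *; st()"
```

```text
t 9.5 tip stand mm [-63.5   0.2 136.1] yerr -0.003 tilt [ 0.  0. -1.] F [-0.9  1.3  0.8] open 0.0003
```

Call:
{"name": "apply_moves", "arguments": {
  "deltas": [
    [0,[0,0,2],0],
    [0,[0,0,2],0],
    [0,[0,0,1],0],
    [0,[0,0,0],0]
  ]
}}

```text
t: 10.0
tool_pos: [0.5244, -0.1594, 0.3173]
orientation: [2.409, 2.017, 0.0]
force: [-1.2, 0.1, 0.8]
opening: 0.0006
```

Call:
{"name": "apply_moves", "arguments": {
  "deltas": [
    [0,[0,0,0.5],0],
    [0,[0,0,0.5],0],
    [0,[0,0,0],0]
  ]
}}

```text
t: 10.38
tool_pos: [0.5245, -0.1594, 0.3171]
orientation: [2.408, 2.017, 0.0]
force: [-2.9, 1.6, 7.0]
opening: 0.0001
```

```bash
python3 - <<'E'
from h import *; import cv2
st(); cv2.imwrite('pics/w5.png',np.hstack([viewer.read_camera('wrist')[:,100:460],cv2.resize(viewer.read_camera('scene')[110:260,120:270],(420,420),interpolation=cv2.INTER_CUBIC)]))
E
```

```text
t 10.38 tip stand mm [-63.4   0.2 131.1] yerr -0.003 tilt [ 0. -0. -1.] F [-3.1  1.   7. ] open 0.0001
```

View pics/w5.png

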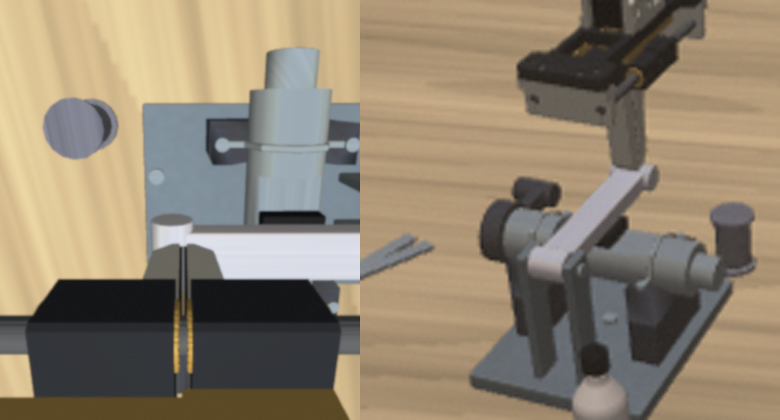

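The force jumped to 7 N at tip height 131.1 mm. The geometric stop is at 131, so the shoe is home. One slight extra press, then I'll retreat upward.

Call:
{"name": "apply_moves", "arguments": {
  "deltas": [
    [0,[0,0,0.5],0],
    [0,[0,0,0.5],0],
    [0,[0,0,0],0]
  ]
}}

```text
t: 10.85
tool_pos: [0.5245, -0.1594, 0.3168]
orientation: [2.408, 2.017, 0.0]
force: [-5.8, 2.4, 12.7]
opening: 0.0003
```

Call:
{"name": "apply_moves", "arguments": {
  "deltas": [
    [0,[0,0,-5],0],
    [0,[0,0,-40],0],
    [0,[0,0,-55],0],
    [0,[-50,-30,0],0],
    [0,[-50,-30,0],0]
  ]
}}

```text
t: 11.48
tool_pos: [0.4473, -0.2479, 0.4162]
orientation: [2.405, 2.018, 0.001]
force: [-0.3, -1.4, 0.2]
opening: 0.0006
```

Call:
{"name": "apply_moves", "arguments": {
  "deltas": [
    [0,[-50,-30,0],0],
    [0,[-50,-30,0],0],
    [0,[0,0,0],0]
  ]
}}

```text
t: 11.85
tool_pos: [0.3688, -0.3378, 0.4152]
orientation: [2.414, 2.01, -0.001]
force: [-0.3, 0.4, 0.7]
opening: 0.0003
```

```bash
python3 - <<'E'
from h import *; import cv2
st(); a=viewer.read_camera('top')[155:265,285:390]; b=viewer.read_camera('scene')[130:262,150:255]
f=lambda i:cv2.resize(i,None,fx=3.8,fy=3.8,interpolation=cv2.INTER_CUBIC)
a,b=f(a),f(b);o=np.zeros((b.shape[0],798,3),np.uint8);o[:a.shape[0],:399]=a;o[:,399:]=b
cv2.imwrite('pics/z2.png',cv2.convertScaleAbs(o,alpha=1.5))
E
```

```text
t 11.85 tip stand mm [-186.2 -202.5  229.2] yerr -0.009 tilt [-0.    -0.001 -1.   ] F [-0.4  0.3  0.7] open 0.0003
```

View pics/z2.png

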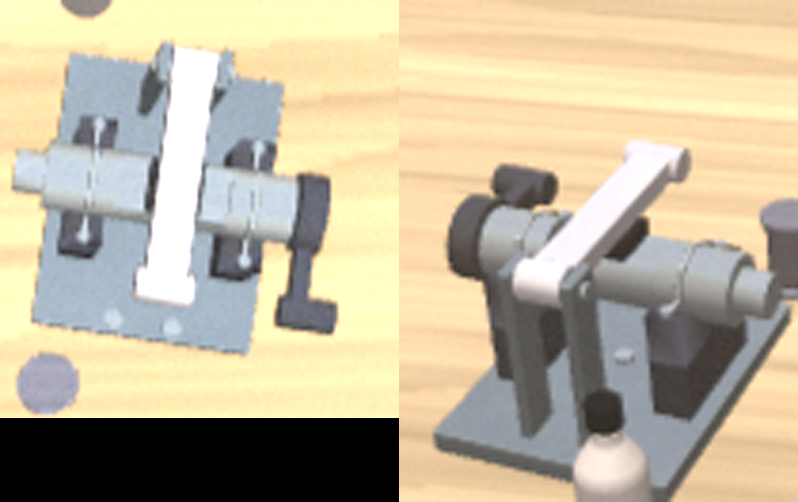

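```bash
python3 - <<'E'
from h import *
for n,a,b in[('pin',(306,317),(525,183)),('clamp',(165,289),(657,160))]:
    X,e=tri(ray('top',T(*a)),ray('scene',S(*b))); L=RS.T@(X-C0)
    print(n,L.round(4),np.round(e,4),'shaft' ,np.arctan2(L[2]-.085,-L[0]),'clamp',np.arctan2(L[2]-.12,.075-L[0]))
E
```

```text
pin [-0.0711 -0.0958  0.0831] [0.0009 0.0009] shaft -0.02640988188189523 clamp -0.24720389720322722
clamp [-7.080e-02 -1.000e-04  1.181e-01] [0.0012 0.0012] shaft 0.43743019026923124 clamp -0.01283577696738133
```

Triangulation gives shaft ≈ -0.03 and clamp ≈ -0.01, both within tolerance. The spool and bottle haven't moved.

```bash
python3 -c "
from plant import order; order.close_job()"
```

```text
the job is handed in; nothing more can be done
```

I rolled the shaft until the flat faced up, lowered the clamp until its shoe was home, took the hand clear and handed the job in at about 12 s. The hand-in reports no verdict.

- **Shaft:** I pressed the crank pin along its arc from about 0.83 rad with the clamp still raised at about 0.64 rad. The pin finished level, with the fingertips at 96.1 mm where 96 mm was expected. Two-view triangulation after the hand was clear gave about -0.03 rad.
- **Clamp:** I pressed the cross-bar down to its stop, with the fingertips at 131.1 mm where 131 mm was expected. The force rose from about 1 N to 12.7 N, and triangulation gave about -0.01 rad.
- **Bystanders:** The spool and bottle look unmoved in the last pictures. The tray was outside that crop, but the arm never went near it.
- **Force:** The wrist force peaked at about 88 N (limit 120 N) during the first press on the pin, from pressing slightly off its arc. I only read force at the end of each move, so a higher or body-contact peak in between can't be ruled out. After that I used smaller steps, and the readings stayed below 15 N.
- **Disagreement:** The final triangulated points lay about 6 mm further forward than the nominal arc radii. I put this down to pixel picking.

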